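# Click a canister's counter wheel on to its mark

### The arm

A 6-joint arm with a two-finger parallel gripper is mounted at the origin on the work surface. World frame = base frame: x ahead of the robot, y to its left, z up, the work surface at z = 0. Lengths are in m, angles in rad, forces in N, time in s.
With the tool pointing down it reaches from about 0.35 to 0.975 m from the base axis. Payload 17.4 kg.
Tool frame: the origin (TCP) lies at the very end of the fingers, on their centre line; the grasp point (between the pads) lies 19 mm behind it; z points along the fingers, y is the line along which they close (so a half turn about z gives the same grasp; the last joint's range is limited). The gripper opens to 85 mm and grips with 20 to 120 N. Pads are 22 mm wide; open, the fingers measure 114 mm over their backs; the gripper's body (76 mm by 85 mm) begins 54 mm behind the grasp point. The pads swing forward as they close: fully open they stand 13 mm farther back than shut.
Start: joints at [1.173, 0.116, 1.442, -0, 1.584, -0.038], TCP at [0.238, 0.632, 0.231] pointing down, gripper open.
Joint ranges: [-2.83, 2.83], [-0.83, 2.19], [0.07, 2.5], [-1.14, 4.28], [0.01, 3], [-2.97, 2.97]. Speed limits (rad/s): [1.89, 1.89, 2.22, 3.14, 3.14, 3.14].

### API

Orientations are given as a unit quaternion [w, x, y, z].
In Python, from station import * gives the robot as it stands. The module is installed in compiled form; this text tells all that it offers.
- The arm moves only by the tool move_arm, never from a script. Its argument "commands" is a list of rows, each an object with "linear": the shift along the tool's x, y, z in cm, a list of three; "spin": the turn about the tool's z in degrees. A call has 1 to 5 rows; each row is the pose to reach, as a shift and turn from the pose commanded when the call began, along the tool's axes at that moment; what a row does not reach only later rows make up. A row lasts 1/8 s, in which the tool goes at most 62.5 mm and 10.7 degrees, less where a joint would pass 70% of its speed; a pose out of reach is approached as far as the arm can. A call with a gripper value outside its range is refused whole. "fingers" is the opening in per cent of the stroke, from 0 (shut) to 100 (fully open), set as the call begins (left out, the last holds). The fingers move at their own pace and stop on an object; "squeeze" is the grip in N (left out, the last holds). Time passes only in rows, so rows that repeat a pose let the fingers close. It gives the time, the measured TCP pose, the force, the opening and the grip force at its end, in the units of the state.
- read_state(): the state, without advancing time (a new reading comes with each control period).
- capture(name): name is "side" or "top"; returns a dict with "img" (384x512x3 uint8, red, green, blue), "depth" (384x512 float32, m along the optical axis (not along the pixel's ray), 0 where there is no reading), "fx", "fy", "cx", "cy" (pixels), "k1" (the pictures are not rectified: a ray, as slopes to the right and down, at radius r is drawn at 1 + k1 r^2 times it, then the intrinsics apply), "R" (3x3) and "t" (3): a world point X has camera coordinates R X + t. Camera axes: x right, y down, z forward; pixel columns grow to the right and rows downward; lengths in m; the calibration is good to about 2 mm. A picture is of the moment at which its call begins.
- finish_job(): hands the job in; it is judged then, once.
Trained networks look in a picture, given as the dict that the camera call returned (one of the last four; its "shot" number tells which), for a name from the list of things; names that differ only in an ending like _2 or _b are one class to them, and where a whole thing is asked for, a point or a joint stands for the part that bears it (a point fixed in the world has none). Each returns a list of dicts, best first, with "p" (0 to 1); they miss things now and then, are a little off and sometimes report something else, mostly with a low value. They report only what shows in the picture. A call takes as long as a camera call. They do not tell look-alikes from the thing itself.
- trace(picture, name): "pixels" (384x512 bool, what is visible of it) and "extent" ([centre column, centre row, width, height] in pixels, round what is visible of it).
- pinpoint(picture, name): "centre" ([column, row] in pixels: a listed point, or the origin of a listed thing).
The state is a dict: "clock": time; "q": joint angles; "qvel": joint speeds; "joint_efforts": joint torques, N m; "eef_pos": TCP position; "eef_rot": TCP orientation; "wrist_force": force on the tool from outside, world axes, zero at the start; "moment": the same for the moment, N m; "grip_width": finger opening in m; "grip_force": force on a finger pad.
Only numpy, scipy, OpenCV 4.12 (cv2) and the standard library are available. Lean on these libraries where they do the work, as an engineer would, in place of code of your own. Each camera call takes 0.05 s, during which the arm holds its last target. There are 200 camera calls.

### The job

The canister has just been refilled, so bring the counter wheel on its lid round to the mark: with a fingertip, flick the finger lobes at the wheel's edge clockwise (seen from above), click by click, until the raised bar on the wheel stands in line with the steel nose of the hub in the middle. Let the wheel settle on the last click before the mark, then give it exactly one more click and do not run past it. Leave the canister standing where it is, neither lifted nor shoved along, and do not disturb the jars, tin, cup, tongs and spoon around it.

Things in the scene. Friction and masses are not known exactly. Their poses are not given: they have to be found in the camera images.
- canister: Closed white plastic canister, loose on a rubber foot, 0.9 kg. Origin: centre of its underside, z up, x along the hub's nose. Body 124 across, shoulder at height 86; on it a grey ribbed screw lid 84 across up to height 114; on the lid, coaxial, the counter wheel from height 118 to 132; through the wheel a fixed steel hub 24 across up to height 142. Under the wheel's lobes it is free down to the shoulder
- wheel (a joint): Counter wheel on a vertical axis; rad, grows clockwise seen from above. It rests in clicks of 45 deg, at multiples of 0.785; at 3.142 the bar is in line with the nose. It starts 2, 3 or 4 clicks short of that. A sprung ball holds each click: about 1 N on a lobe turns it, and past half a click it snaps on to the next by itself. Hard stops at -0.35 and 5.58
- wheel_center (a point): On the wheel's axis, at its top face (height 132). The wheel: a disc 86 across, 14 thick, with eight radial finger lobes, each 7 wide with flat flanks, reaching to 128 across; one carries the bar. At rest the lobes lie at 0, 45, 90... deg from the nose, the middles of the gaps at 22.5, 67.5... deg; gaps are about 35 wide at 54 from the axis
- bar_tip (a point): Outer end of the raised bar on the wheel, 62 from the axis. The dark steel bar is 28 long (from 34 to 62 from the axis), 5 wide, and stands 5 above the wheel's top face
- nose_tip (a point): Point of the dark steel wedge-shaped nose on the hub, 30 from the axis, 142 above the table; fixed to the canister
- jar: Glass jar with a steel lid, 72 across, 110 tall; a loose bystander to be left alone. Origin at its underside
- spice_jar: Small amber glass jar with a black lid, 46 across, 85 tall; a loose bystander to be left alone. Origin at its underside
- tongs: Stainless steel tongs lying flat, about 205 long, 15 high; a loose bystander to be left alone. Origin at its underside
- spoon: Green silicone spoon lying flat, 250 long; a loose bystander to be left alone. Origin at its underside
- scoop_cup: Small steel measuring cup, 68 across, 55 tall; a loose bystander to be left alone. Origin at its underside
- tin: Closed steel tin with a paper band, 74 across, 100 tall; a loose bystander to be left alone. Origin at its underside
Not all that is in view belongs to the job. Several things have the shape of the canister; the one meant has the colours described above.

How it is judged:
On the way, in this order (a step that is already met when the one before it is completed fails the run):
1. the wheel has settled on the last click before the mark (value of joint wheel between 2.2062 and 2.5062 rad), for 0.2 s.
2. the wheel has settled on the mark (value of joint wheel between 3.0216 and 3.2616 rad), for 0.2 s.
At the end, for the whole second after the job is handed in: The wheel rests on the click where its bar is in line with the nose (joint 3.142 within 0.12 rad), having settled for 0.2 s on the click before; the canister stands upright within 30 mm of where it was and the bystanders within 20 mm of where they were (all of step 2 and velocity of joint wheel between -0.1 and 0.1 rad/s and distance of canister from where it was at the start of the episode below 0.03 m and height (world z) of canister below 0.006 m and angle between canister's own z axis and vertical below 0.05 rad and linear speed of canister below 0.02 m/s and distance of each of jar, spice_jar, tongs, spoon, scoop_cup, tin from where it was at the start of the episode below 0.02 m); the robot touches nothing.
It fails at once if the wheel is run past the mark (value of joint wheel above 3.592 rad).
It fails at once if the canister is lifted (10 mm), shoved (30 mm) or tipped (height (world z) of canister above 0.01 m or distance of canister from where it was at the start of the episode above 0.03 m or angle between canister's own z axis and vertical above 0.15 rad).
It fails at once if a bystander is moved by 20 mm or more (distance of any of jar, spice_jar, tongs, spoon, scoop_cup, tin from where it was at the start of the episode above 0.02 m).
It also fails if it takes over 58 s, if anything falls off the work surface, if the arm or the gripper's body presses on something with over 40 N, if the wrist force passes 120 N, or if a joint passes its speed limit or range.

## Working session

There is one attempt and no reset: what is moved stays moved. The work goes in short steps, Python scripts to look and compute and a tool call to move; the robot and the scene stay as the last step left them, time stands still between calls to the robot, and variables do not carry over. Pictures are saved under pics/ and viewed, at most 10 in all, crops included, and the job is handed in when it is done.

Besides the shell and the picture viewer there is one more tool, called after ">>>" by a JSON object that holds its "fn" and its "kwargs", one argument or row to a line. move_arm: Moves the arm, as the interface text tells. Its arguments: {"type":"object","properties":{"commands":{"type":"array"},"fingers":{"type":"number"},"squeeze":{"type":"number"}},"required":["commands"]}

```bash
mkdir -p pics; cat > h.py <<'E'
from station import *
import numpy as np, cv2
def ray(c,px):
    d=np.array([(px[0]-c["cx"])/c["fx"],(px[1]-c["cy"])/c["fy"]]);u=d.copy()
    for _ in range(20): u=d/(1+c["k1"]*(u@u))
    return u
def at_z(c,px,z):
    u=ray(c,px);R,t=c["R"],c["t"];o=-R.T@t;d=R.T@np.array([u[0],u[1],1]);return o+d*(z-o[2])/d[2]
def proj(c,X):
    p=c["R"]@np.array(X)+c["t"];u=p[:2]/p[2];u=u*(1+c["k1"]*(u@u));return [u[0]*c["fx"]+c["cx"],u[1]*c["fy"]+c["cy"]]
def save(n,im): cv2.imwrite("pics/"+n+".png",im[...,::-1])
E
python3 - <<'E'
from h import *
np.set_printoptions(precision=4,suppress=True)
s=read_state();print(s["clock"],s["eef_pos"],s["eef_rot"],s["grip_width"])
ims=[]
for n in("top","side"):
    c=capture(n);ims.append(c["img"]);print(n,c["fx"],c["k1"],-c["R"].T@c["t"])
    for k,z in(("canister",0),("wheel_center",.132),("bar_tip",.137),("nose_tip",.142)):
        for d in pinpoint(c,k): print(k,round(d["p"],2),np.round(d["centre"],1),at_z(c,d["centre"],z))
    if n=="top":
        for k in("jar","spice_jar","tongs","spoon","scoop_cup","tin"):
            for d in pinpoint(c,k)[:2]: print(k,round(d["p"],2),np.round(d["centre"],1),at_z(c,d["centre"],0))
save("a",cv2.resize(ims[0],(768,576)));save("b",cv2.resize(ims[1],(768,576)))
E
```

```text
0.0 [0.2376 0.6316 0.2306] [-0.0001  0.1789  0.9839 -0.0006] 0.08546655943838802
top 405.08638346400437 -0.09341352703533368 [ 0.4137 -0.0095  1.3414]
canister 0.94 [305.9 255.2] [ 0.3951 -0.1954  0.    ]
canister 0.91 [172.5 136.8] [0.7846 0.2631 0.    ]
canister 0.73 [253.9 207.5] [ 0.5487 -0.0207  0.    ]
canister 0.29 [173.4 181.2] [0.6309 0.2518 0.    ]
wheel_center 0.87 [311.2 261. ] [ 0.3801 -0.193   0.132 ]
wheel_center 0.76 [240.2 264.1] [0.3667 0.017  0.132 ]
wheel_center 0.7 [160.3 121.9] [0.7951 0.2771 0.132 ]
wheel_center 0.67 [257.2 204.8] [ 0.5438 -0.0293  0.132 ]
bar_tip 0.78 [244.9 217.2] [0.5053 0.0065 0.137 ]
bar_tip 0.65 [149.8 138.8] [0.739  0.3052 0.137 ]
bar_tip 0.61 [292.3 251.8] [ 0.4062 -0.136   0.137 ]
nose_tip 0.94 [165.7 114.6] [0.8157 0.2594 0.142 ]
nose_tip 0.85 [246.3 276.9] [ 0.3305 -0.002   0.142 ]
nose_tip 0.76 [262.7 196. ] [ 0.5696 -0.045   0.142 ]
jar 0.63 [171.3 180.2] [0.6341 0.2591 0.    ]
jar 0.48 [364.5 195.4] [ 0.5983 -0.3928  0.    ]
spice_jar 0.53 [332.  189.8] [ 0.6146 -0.2821 -0.    ]
tongs 0.82 [165.5 243.3] [0.4229 0.268  0.    ]
spoo
[... 311 characters left out ...]
197 0.    ]
canister 0.71 [234.4 142.3] [0.8026 0.2937 0.    ]
wheel_center 0.75 [249.3 193.4] [ 0.5496 -0.0282  0.132 ]
wheel_center 0.75 [231.  117.9] [0.7738 0.2756 0.132 ]
wheel_center 0.69 [184.2 224. ] [0.3523 0.0161 0.132 ]
wheel_center 0.57 [253.3 263.8] [ 0.3858 -0.1988  0.132 ]
bar_tip 0.69 [214.9 119.4] [0.7244 0.3039 0.137 ]
bar_tip 0.65 [225.1 195.8] [0.4934 0.01   0.137 ]
bar_tip 0.65 [246.3 242.5] [ 0.4174 -0.1451  0.137 ]
bar_tip 0.63 [189.2 203.1] [0.4071 0.0604 0.137 ]
nose_tip 0.7 [180.2 227.3] [0.3335 0.0074 0.142 ]
nose_tip 0.69 [256.8 270.7] [ 0.3723 -0.2227  0.142 ]
nose_tip 0.66 [240.7 109.2] [0.8253 0.279  0.142 ]
nose_tip 0.55 [258.4 187.9] [ 0.5756 -0.0385  0.142 ]
```

View pics/a.png

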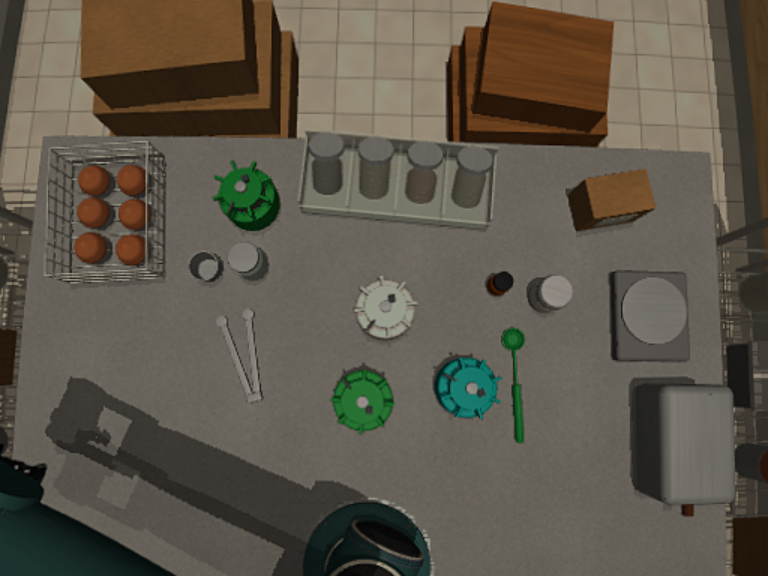

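View pics/b.png

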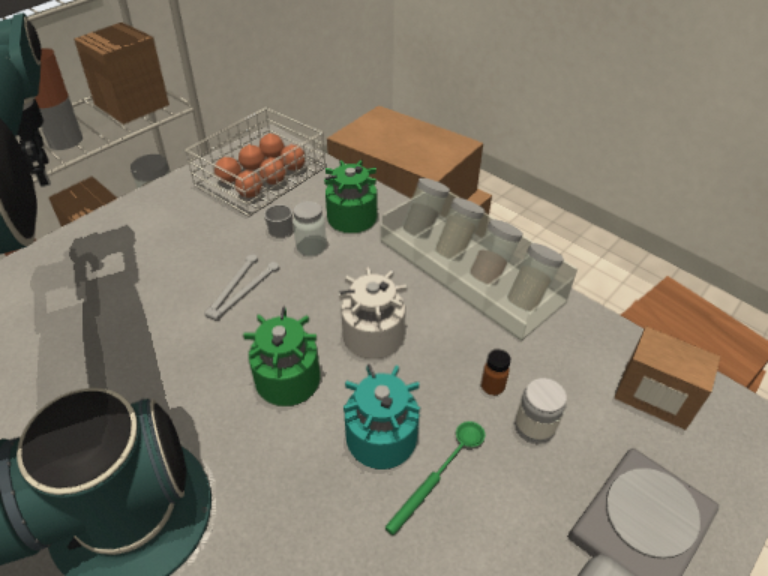

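The top view shows the white canister at about (385,307) in the doubled picture, with its nose pointing to the upper right. The bar is at lower left, about (371,324), so it is 4 clicks short of the mark. The side view agrees: the canister is at (373,310), and the green and teal ones are look-alikes. Next I refine the centre and phase from the depth data.

```bash
cat > fit.py <<'E'
from h import *
def wheelmap(c,ctr,z=.132,half=.09,s=.0005):
    n=int(2*half/s);g=(np.arange(n)+.5)*s-half
    X,Y=np.meshgrid(ctr[0]+g,ctr[1]+g,indexing="ij")   # rows=x, cols=y
    P=np.stack([X,Y,np.full_like(X,z)],-1)@c["R"].T+c["t"];u=P[...,:2]/P[...,2:]
    u=u*(1+c["k1"]*(u**2).sum(-1,keepdims=True))
    m=(u*[c["fx"],c["fy"]]+[c["cx"],c["cy"]]).astype(np.float32)
    d=cv2.remap(c["depth"],m,None,cv2.INTER_LINEAR)
    im=cv2.remap(c["img"],m,None,cv2.INTER_LINEAR)
    return ((d-P[...,2])<.012).astype(np.float32),im,(d>0)&((d-P[...,2])<-.05)
def fit(c,ctr,s=.0005):
    H,im,occ=wheelmap(c,ctr);best=(-1,)
    n=int(.136/s);g=(np.arange(n)+.5)*s-.068;X,Y=np.meshgrid(g,g,indexing="ij");r=np.hypot(X,Y);a=np.arctan2(Y,X)
    for ph in np.arange(-22,23,1.):
        b=(a-np.radians(ph)+np.pi/8)%(np.pi/4)-np.pi/8
        T=((r<.043)|((r<.064)&(abs(r*np.sin(b))<.0035))).astype(np.float32)
        R=cv2.matchTemplate(H,T,cv2.TM_CCOEFF_NORMED);_,v,_,l=cv2.minMaxLoc(R)
        if v>best[0]: best=(v,ph,ctr[0]-.09+l[1]*s+.068,ctr[1]-.09+l[0]*s+.068)
    return best,H,im
E
python3 - <<'E'
from fit import *
out=[]
for n in("top","side"):
    c=capture(n);b,H,im=fit(c,(.547,-.028));print(n,np.round(b,4))
    out.append(im[::-1,::-1])
save("c",np.hstack(out))
E
```

```text
top [ 0.9128  8.      0.546  -0.0265]
side [ 0.861   8.      0.5445 -0.029 ]
```

View pics/c.png

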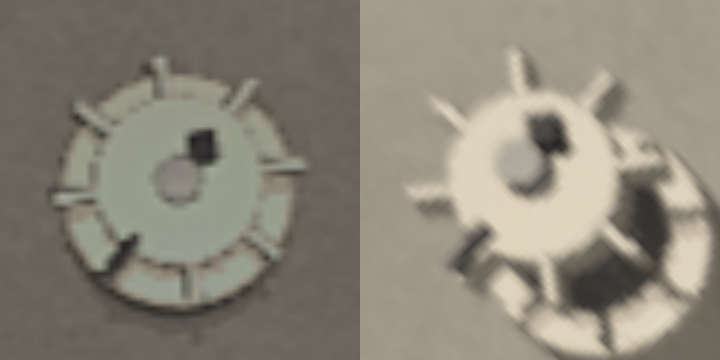

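>>> {"fn": "move_arm", "kwargs": {
  "commands": [
    {"linear":[-4,-4,0],"spin":-10},
    {"linear":[-8,-8,0],"spin":-20},
    {"linear":[-12,-12,0],"spin":-30},
    {"linear":[-16,-16,0],"spin":-40},
    {"linear":[-20,-20,0],"spin":-50}
  ],
  "fingers": 0,
  "squeeze": 20
}}

```text
clock: 1.52
eef_pos: [0.3548, 0.3725, 0.2315]
eef_rot: [0.0, -0.257, 0.967, 0.0]
wrist_force: [0.6, 0.4, 0.3]
grip_width: -0.0002
grip_force: 0.0
```

```bash
cat > tgt.py <<'E'
from h import *
import sys
from scipy.spatial.transform import Rotation as Ro
C=np.array([.5453,-.0277])
def tgt(ang,r,z,yaw=None):
    "shift (cm) and spin (deg) to the pose at polar angle ang about the wheel axis"
    s=read_state();q=s["eef_rot"];R=Ro.from_quat([q[1],q[2],q[3],q[0]]).as_matrix()
    a=np.radians(ang);p=np.array([C[0]+r*np.cos(a),C[1]+r*np.sin(a),z])
    y0=np.degrees(np.arctan2(R[1,1],R[0,1]))
    return np.round(100*R.T@(p-s["eef_pos"]),2),round(-(((ang if yaw is None else yaw)-y0+180)%360-180),1)
if __name__=="__main__":
    s=read_state();print(s["clock"],np.round(s["eef_pos"],4),np.round(s["wrist_force"],2),np.round(s["q"],2),s["grip_width"])
    for x in sys.argv[1:]: print(x,*tgt(*map(float,x.split(","))))
E
python3 tgt.py 120.5,.066,.23 120.5,.066,.165
```

```text
1.525 [0.3548 0.3725 0.2315] [0.65 0.39 0.3 ] [ 0.76 -0.24  1.78 -0.    1.6  -1.33] -0.0001603813692030505
120.5,.066,.23 [  3.4  -37.6    0.15] -0.8
120.5,.066,.165 [  3.4  -37.6    6.65] -0.8
```

>>> {"fn": "move_arm", "kwargs": {
  "commands": [
    {"linear":[0.5,-5.5,0],"spin":-1},
    {"linear":[1,-11,0],"spin":-1},
    {"linear":[1.5,-17,0],"spin":-1},
    {"linear":[2,-22.5,0],"spin":-1},
    {"linear":[2.5,-28,0],"spin":-1}
  ]
}}

```text
clock: 2.15
eef_pos: [0.4705, 0.1161, 0.2316]
eef_rot: [0.0, -0.262, 0.965, -0.0]
wrist_force: [1.1, 0.2, 0.3]
grip_width: 0.0
grip_force: 0.0
```

>>> {"fn": "move_arm", "kwargs": {
  "commands": [
    {"linear":[0.4,-5,0.5],"spin":0},
    {"linear":[0.9,-9.6,2],"spin":0},
    {"linear":[0.9,-9.6,5],"spin":0},
    {"linear":[0.9,-9.6,6.5],"spin":0},
    {"linear":[0.9,-9.6,6.5],"spin":0}
  ]
}}

```text
clock: 2.78
eef_pos: [0.5104, 0.0309, 0.1657]
eef_rot: [-0.001, -0.262, 0.965, 0.0]
wrist_force: [-0.0, 0.2, 0.8]
grip_width: -0.0002
grip_force: 0.0
```

```bash
python3 tgt.py 120.5,.066,.112; python3 - <<'E'
from fit import *
c=capture("side");save("d",cv2.resize(c["img"][140:290,120:340],(800,545),interpolation=cv2.INTER_CUBIC))
c=capture("top");H,im,o=wheelmap(c,(.5453,-.0277));save("e",cv2.resize(im[::-1,::-1],None,fx=1.5,fy=1.5))
E
```

```text
2.775 [0.5104 0.0309 0.1657] [-0.    0.2   0.78] [ 0.01 -0.22  1.87  0.    1.49 -2.09] -0.00023248977424337588
120.5,.066,.112 [-0.04 -0.23  5.37] -0.1
```

View pics/d.png

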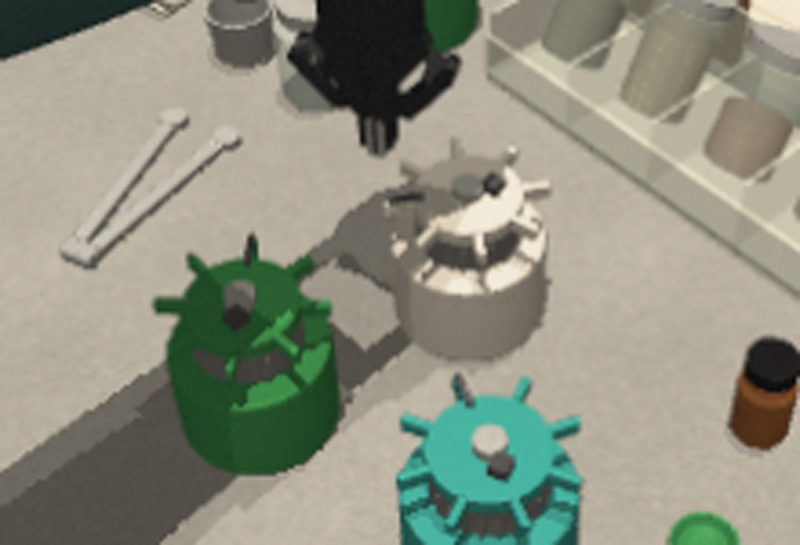

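The finger (378,135) hangs above the gap just clockwise of the bar lobe, clear of the lobes. I lower it into that gap.

>>> {"fn": "move_arm", "kwargs": {
  "commands": [
    {"linear":[0,-0.2,1],"spin":0},
    {"linear":[0,-0.2,2.5],"spin":0},
    {"linear":[0,-0.2,4],"spin":0},
    {"linear":[0,-0.2,4.9],"spin":0},
    {"linear":[0,-0.2,4.9],"spin":0}
  ]
}}

```text
clock: 3.5
eef_pos: [0.5115, 0.0289, 0.1164]
eef_rot: [-0.001, -0.262, 0.965, 0.0]
wrist_force: [-0.1, 0.2, -0.2]
grip_width: -0.0008
grip_force: 0.0
```

```bash
python3 tgt.py 112,.066,.117 103,.066,.117 94,.066,.117 85,.066,.117 75.5,.066,.117; python3 - <<'E'
from fit import *
c=capture("top");print(np.round(fit(c,(.5453,-.0277))[0],4));c=capture("side");b,H,im=fit(c,(.5453,-.0277));print(np.round(b,4))
save("f",np.hstack([im[::-1,::-1],wheelmap(capture("top"),(.5453,-.0277))[1][::-1,::-1]]))
E
```

```text
3.5 [0.5115 0.0289 0.1164] [-0.13  0.23 -0.2 ] [ 0.01 -0.19  1.93  0.    1.41 -2.09] -0.000754903850629528
112,.066,.117 [-1.02 -0.06 -0.06] 8.4
103,.066,.117 [-2.03 -0.29 -0.06] 17.4
94,.066,.117 [-2.99 -0.68 -0.06] 26.4
85,.066,.117 [-3.88 -1.21 -0.06] 35.4
75.5,.066,.117 [-4.71 -1.91 -0.07] 44.9
[ 0.4652 -7.      0.5598 -0.0222]
[ 0.7266  9.      0.5428 -0.0317]
```

View pics/f.png

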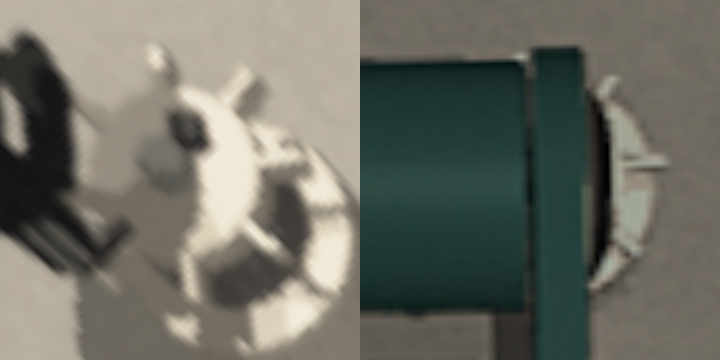

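In the side rectified view (left) the finger sits in the gap at about (80,250). There is no contact force and the wheel has not moved. The top view is blocked by the arm. I now orbit one click.

>>> {"fn": "move_arm", "kwargs": {
  "commands": [
    {"linear":[-1.0,-0.05,0],"spin":8.5},
    {"linear":[-2.0,-0.3,0],"spin":17.5},
    {"linear":[-3.0,-0.7,0],"spin":26.5},
    {"linear":[-3.9,-1.2,0],"spin":35.5},
    {"linear":[-4.7,-1.9,0],"spin":45}
  ]
}}

```text
clock: 4.28
eef_pos: [0.5626, 0.0363, 0.1179]
eef_rot: [0.0, 0.13, 0.992, 0.0]
wrist_force: [0.6, -0.2, 0.0]
grip_width: 0.0001
grip_force: 0.0
```

```bash
python3 tgt.py 75.5,.066,.117 30.5,.066,.117; python3 - <<'E'
from fit import *
c=capture("side");b,H,im=fit(c,(.5453,-.0277));print(np.round(b,4))
for k,z in(("bar_tip",.137),("nose_tip",.142),("wheel_center",.132)):
    for d in pinpoint(c,k):
        p=at_z(c,d["centre"],z)
        if np.hypot(*(p[:2]-[.545,-.028]))<.09: print(k,round(d["p"],2),np.round(p,4),np.degrees(np.arctan2(p[1]+.028,p[0]-.545)))
save("g",cv2.resize(np.hstack([c["img"][150:250,190:310]]),(720,600),interpolation=cv2.INTER_CUBIC))
E
```

```text
4.275 [0.5626 0.0363 0.1179] [ 0.59 -0.23  0.  ] [ 0.02 -0.07  1.82  0.    1.39 -1.29] 0.0001262995192434432
75.5,.066,.117 [ 0.07 -0.03  0.09] -0.4
30.5,.066,.117 [-4.61 -1.93  0.09] 44.6
[ 0.8127 17.      0.5438 -0.0307]
bar_tip 0.63 [0.529  0.0351 0.137 ] 104.21981714072228
nose_tip 0.61 [ 0.591  -0.0342  0.142 ] -7.678200041054802
wheel_center 0.77 [ 0.5455 -0.021   0.132 ] 85.89152379065307
```

View pics/g.png

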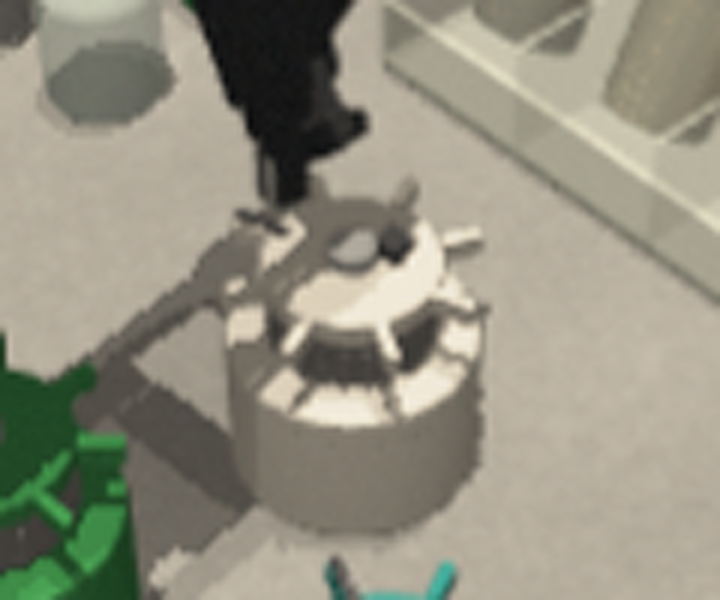

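The finger at (285,185) has carried the wheel. The bar is now at (265,220), but the phase reads about 9° short of the click, so I wait and re-measure.

>>> {"fn": "move_arm", "kwargs": {
  "commands": [
    {"linear":[0,0,0],"spin":0},
    {"linear":[0,0,0],"spin":0}
  ]
}}

```text
clock: 4.72
eef_pos: [0.5618, 0.0362, 0.1175]
eef_rot: [0.0, 0.126, 0.992, 0.0]
wrist_force: [-0.0, 0.2, -0.6]
grip_width: 0.0002
grip_force: 0.0
```

```bash
cat > m.py <<'E'
from fit import *
c=capture("side");b,H,im=fit(c,(.5453,-.0277));print(np.round(b,4))
for k,z in(("bar_tip",.137),("nose_tip",.142)):
    for d in pinpoint(c,k):
        p=at_z(c,d["centre"],z)
        if np.hypot(*(p[:2]-[.545,-.028]))<.09: print(k,round(d["p"],2),np.round(p,4),np.degrees(np.arctan2(p[1]+.03,p[0]-.544)))
E
python3 m.py; python3 tgt.py 75.5,.066,.117 30.5,.066,.117
```

```text
[ 0.8023  8.      0.5433 -0.0312]
bar_tip 0.61 [0.5228 0.0339 0.137 ] 108.34991977878015
nose_tip 0.95 [ 0.5816 -0.0326  0.142 ] -3.9199945514729815
4.875 [0.5619 0.0362 0.1174] [ 0.03 -0.24  0.07] [ 0.02 -0.07  1.82 -0.    1.39 -1.3 ] 0.00021386125918648497
75.5,.066,.117 [ 0.01 -0.01  0.04] -0.1
30.5,.066,.117 [-4.66 -1.93  0.04] 44.9
```

The wheel has settled on click 1 with the phase back at 8°. I make click 2 and let it settle.

>>> {"fn": "move_arm", "kwargs": {
  "commands": [
    {"linear":[-1.0,-0.05,0],"spin":8.5},
    {"linear":[-2.0,-0.3,0],"spin":17.5},
    {"linear":[-3.0,-0.7,0],"spin":26.5},
    {"linear":[-3.9,-1.2,0],"spin":35.5},
    {"linear":[-4.7,-1.9,0],"spin":45}
  ]
}}

```text
clock: 5.5
eef_pos: [0.6029, 0.0058, 0.1173]
eef_rot: [-0.0, 0.499, 0.867, 0.0]
wrist_force: [-0.1, 0.5, -0.2]
grip_width: -0.0
grip_force: 0.0
```

>>> {"fn": "move_arm", "kwargs": {
  "commands": [
    {"linear":[0,0,0],"spin":0},
    {"linear":[0,0,0],"spin":0},
    {"linear":[0,0,0],"spin":0}
  ]
}}

```text
clock: 5.88
eef_pos: [0.6025, 0.0063, 0.1174]
eef_rot: [-0.0, 0.496, 0.868, 0.0]
wrist_force: [-0.2, 0.1, -0.9]
grip_width: 0.0
grip_force: 0.0
```

```bash
python3 m.py; python3 tgt.py 30.5,.066,.117 -14.5,.066,.117; python3 - <<'E'
from h import *
c=capture("side");a=cv2.resize(c["img"][150:250,190:310],(480,400),interpolation=cv2.INTER_CUBIC);save("i",a)
E
```

```text
[ 0.8037  9.      0.5433 -0.0307]
bar_tip 0.96 [0.5803 0.0272 0.137 ] 57.60833296643254
nose_tip 0.7 [ 0.5755 -0.0413  0.142 ] -19.788742485417337
6.025 [0.6026 0.0062 0.1174] [-0.37 -0.89  0.3 ] [-0.03  0.01  1.74 -0.    1.39 -0.56] -0.0002820857611816709
30.5,.066,.117 [-0.01 -0.06  0.04] -0.0
-14.5,.066,.117 [-4.68 -1.99  0.04] 45.0
```

View pics/i.png

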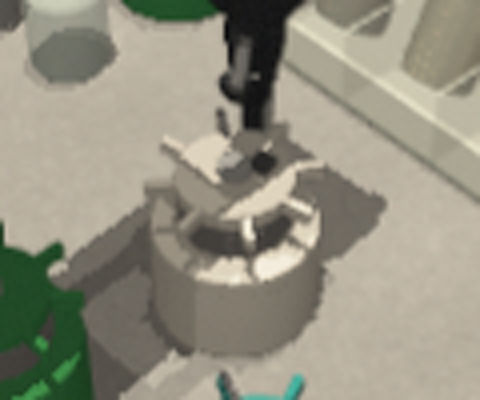

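The bar is at (222,122), about 53°, so click 2 is settled. The nose at (262,160) is two clicks further on. I make click 3 and let it settle.

>>> {"fn": "move_arm", "kwargs": {
  "commands": [
    {"linear":[-1.0,-0.1,0],"spin":8.5},
    {"linear":[-2.0,-0.35,0],"spin":17.5},
    {"linear":[-3.0,-0.75,0],"spin":26.5},
    {"linear":[-3.9,-1.25,0],"spin":35.5},
    {"linear":[-4.7,-2.0,0],"spin":45}
  ]
}}

```text
clock: 6.7
eef_pos: [0.6092, -0.0449, 0.1173]
eef_rot: [-0.0, 0.793, 0.61, -0.0]
wrist_force: [-0.0, 1.2, 0.3]
grip_width: -0.0001
grip_force: 0.0
```

>>> {"fn": "move_arm", "kwargs": {
  "commands": [
    {"linear":[0,0,0],"spin":0},
    {"linear":[0,0,0],"spin":0},
    {"linear":[0,0,0],"spin":0},
    {"linear":[0,0,0],"spin":0},
    {"linear":[0,0,0],"spin":0}
  ]
}}

```text
clock: 7.32
eef_pos: [0.6093, -0.0445, 0.1173]
eef_rot: [0.0, 0.791, 0.612, 0.0]
wrist_force: [-0.2, -0.5, 0.8]
grip_width: -0.0002
grip_force: 0.0
```

```bash
python3 m.py; python3 tgt.py -14.5,.066,.117 -59.5,.066,.117; python3 - <<'E'
from h import *
c=capture("side");a=cv2.resize(c["img"][150:250,190:310],(480,400),interpolation=cv2.INTER_CUBIC);save("j",a)
E
```

```text
[ 0.8046  9.      0.5428 -0.0307]
bar_tip 0.83 [ 0.5954 -0.0144  0.137 ] 16.928795948720186
nose_tip 0.83 [ 0.5897 -0.0335  0.142 ] -4.325823902996773
7.475 [ 0.6092 -0.0446  0.1173] [-0.21  0.15  0.19] [-0.11  0.03  1.72  0.    1.39  0.14] 0.0001912217626876166
-14.5,.066,.117 [ 0.04 -0.01  0.03] -0.1
-59.5,.066,.117 [-4.63 -1.94  0.03] 44.9
```

View pics/j.png

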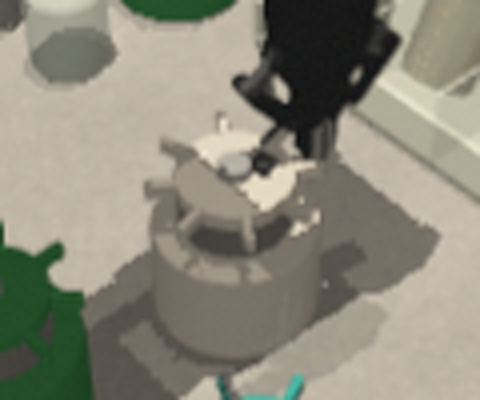

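The bar at (275,140) is settled one click short of the nose at (262,160). I give it the last click, wait, then lift straight out.

>>> {"fn": "move_arm", "kwargs": {
  "commands": [
    {"linear":[-1.0,-0.05,0],"spin":8.5},
    {"linear":[-2.0,-0.3,0],"spin":17.5},
    {"linear":[-3.0,-0.7,0],"spin":26.5},
    {"linear":[-3.9,-1.2,0],"spin":35.5},
    {"linear":[-4.65,-1.95,0],"spin":45}
  ]
}}

```text
clock: 8.15
eef_pos: [0.5784, -0.0851, 0.1173]
eef_rot: [0.0, 0.966, 0.259, 0.0]
wrist_force: [0.3, -0.6, -0.2]
grip_width: -0.0003
grip_force: 0.0
```

>>> {"fn": "move_arm", "kwargs": {
  "commands": [
    {"linear":[0,0,0],"spin":0},
    {"linear":[0,0,0],"spin":0},
    {"linear":[0,0,0],"spin":0},
    {"linear":[0,0,0],"spin":0},
    {"linear":[0,0,0],"spin":0}
  ]
}}

```text
clock: 8.78
eef_pos: [0.5787, -0.0847, 0.1172]
eef_rot: [-0.0, 0.965, 0.262, -0.0]
wrist_force: [0.5, -0.9, 0.0]
grip_width: -0.0
grip_force: 0.0
```

```bash
python3 m.py; python3 tgt.py -59.5,.066,.117
```

```text
[ 0.6314  8.      0.5433 -0.0312]
nose_tip 0.65 [ 0.5824 -0.0387  0.142 ] -12.771689220205324
8.925 [ 0.5786 -0.0847  0.1173] [-0.96  0.39  0.67] [-0.19 -0.03  1.77  0.    1.39  0.85] 0.00040086305376843307
-59.5,.066,.117 [ 0.02 -0.    0.03] -0.1
```

>>> {"fn": "move_arm", "kwargs": {
  "commands": [
    {"linear":[0,0,-1],"spin":0},
    {"linear":[0,0,-3],"spin":0},
    {"linear":[0,0,-6],"spin":0},
    {"linear":[0,0,-9],"spin":0},
    {"linear":[0,2,-12],"spin":0}
  ]
}}

```text
clock: 9.55
eef_pos: [0.5887, -0.1016, 0.2404]
eef_rot: [0.0, 0.965, 0.263, 0.001]
wrist_force: [-0.2, 0.1, -0.1]
grip_width: -0.0001
grip_force: 0.0
```

>>> {"fn": "move_arm", "kwargs": {
  "commands": [
    {"linear":[0,5,0],"spin":0},
    {"linear":[0,10,0],"spin":0},
    {"linear":[0,15,0],"spin":0},
    {"linear":[0,20,0],"spin":0},
    {"linear":[0,24,0],"spin":0}
  ]
}}

```text
clock: 10.18
eef_pos: [0.7108, -0.3108, 0.2388]
eef_rot: [0.0, 0.965, 0.262, 0.0]
wrist_force: [0.5, 0.4, -0.2]
grip_width: -0.0001
grip_force: 0.0
```

```bash
python3 - <<'E'
from fit import *
c=capture("top");b,H,im=fit(c,(.5453,-.0277));print(np.round(b,4))
for k in("jar","spice_jar","tongs","spoon","scoop_cup","tin"):
    for d in pinpoint(c,k)[:1]: print(k,round(d["p"],2),at_z(c,d["centre"],0))
save("k",np.hstack([im[::-1,::-1],cv2.resize(c["img"],(440,360))]))
E
```

```text
[ 0.9219  8.      0.5458 -0.0262]
jar 0.61 [0.63891534 0.25697685 0.        ]
tongs 0.89 [0.41863178 0.26946005 0.        ]
spoon 0.42 [0.63623967 0.35783042 0.        ]
scoop_cup 0.83 [0.63345147 0.36004751 0.        ]
```

View pics/k.png

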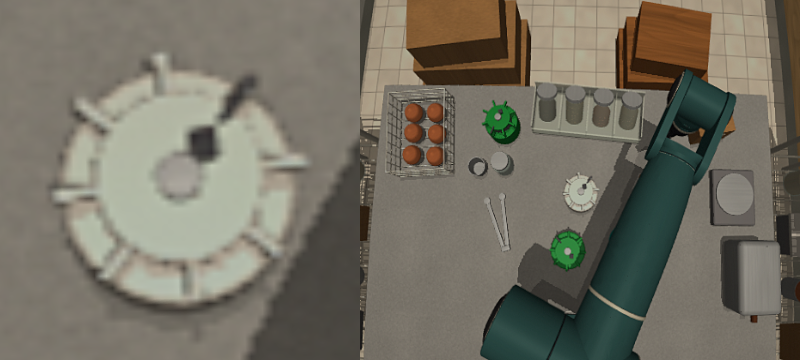

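The bar at (240,93) is in line with the nose at (203,143) from the hub at (178,178). The canister has not moved and the arm is clear.

```bash
python3 -c "
from station import *
print(finish_job())"
```

```text
the job is handed in; nothing more can be done
None
```

The wheel went from four clicks short to the mark one click at a time, settling on the last click before it. In the final top view the bar lines up with the nose and the canister has not moved. I saw no sign that a bystander was disturbed, but the arm hid the tin and spice jar in that last picture. The job is handed in; the hand-in call returned no verdict.

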